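# Set out the stones for sharpening shears

## Robot

A 6-joint arm with a two-finger parallel gripper is mounted at the origin on the work surface. World frame = base frame: x ahead of the robot, y to its left, z up, the work surface at z = 0. Lengths are in m, angles in rad, forces in N, time in s.
With the tool pointing down it reaches from about 0.225 to 0.875 m from the base axis. Payload 3.4 kg.
Tool frame: the origin (TCP) lies at the very end of the fingers, on their centre line; the grasp point (between the pads) lies 19 mm behind it; z points along the fingers, y is the line along which they close (so a half turn about z gives the same grasp; the last joint's range is limited). The gripper opens to 85 mm and grips with 20 to 120 N. Pads are 22 mm wide; open, the fingers measure 114 mm over their backs; the gripper's body (76 mm by 85 mm) begins 54 mm behind the grasp point. The pads swing forward as they close: fully open they stand 13 mm farther back than shut.
Start: joints at [1.226, 0.276, 1.505, -0, 1.361, -0.121], TCP at [0.128, 0.561, 0.231] pointing down, gripper open.
Joint ranges: [-2.89, 2.89], [-0.75, 2.08], [0.22, 2.7], [-1.18, 4.32], [0.11, 2.71], [-2.7, 2.7]. Speed limits (rad/s): [2.57, 2.57, 3.14, 3.14, 3.14, 3.14].

## Interface

Orientations are given as a rotation vector (axis times angle).
In Python, from workcell import manip gives the robot as it stands. The module is installed in compiled form; this text tells all that it offers. Calls block until the motion is done:
- manip.move_pose(position, orientation): joint-space move of the TCP to a pose.
- manip.line_to(position, rot=None, vel=0.15): straight line of the TCP; rot=None keeps the orientation; vel is the mean speed in m/s.
- manip.movej(angles): joint-space move.
- manip.gripper_to(opening): finger opening in m; the grip force is fixed at half the most; returns when the fingers have stopped.
- manip.dwell(seconds).
- manip.ik(position, orientation): joint angles nearest the present ones, or None.
- manip.get_obs(): the state.
- manip.grab_frame(name): name is "scene" or "top" or "wrist"; returns a dict with "frame" (420x560x3 uint8, blue, green, red), "range_z" (420x560 float32, m along the optical axis (not along the pixel's ray), 0 where there is no reading), "fov_y" (degrees; the focal length in pixels is half the picture's height over the tangent of half this angle, whatever the lens; pixels are square), "cx", "cy" (the principal point, pixels), "D" ([k1, k2, p1, p2, k3] as OpenCV has them; the pictures are not rectified), "rvec" (rotation vector, rad) and "tvec" (3), from world to camera coordinates, as OpenCV has them; the wrist camera has in their place "hand_eye" (4x4, takes a point from camera to tool coordinates, whose origin is the TCP and whose axes are the flange's). Camera axes: x right, y down, z forward; pixel columns grow to the right and rows downward; lengths in m; the calibration is good to about 2 mm. A picture is of the moment at which its call begins: read the wrist's pose just before it.
A pose or a line that the arm cannot do raises manip.MotionError and nothing moves.
- manip.close_job(): hands the job in; it is judged then, once.
The state is a dict: "time_s": time; "joints": joint angles; "joint_velocities": joint speeds; "joint_torque": joint torques, N m; "tcp_pos": TCP position; "eef_rot": TCP orientation; "wrist_force": force on the tool from outside, world axes, zero at the start; "wrist_torque": the same for the moment, N m; "finger_gap": finger opening in m; "grasp_force": force on a finger pad.
Only numpy, scipy, OpenCV 4.12 (cv2) and the standard library are available. Lean on these libraries where they do the work, as an engineer would, in place of code of your own. Each camera call takes 0.05 s, during which the arm holds its last target. There are 200 camera calls.

## Task

Set out the bench for sharpening: stand the three stones on the ribbed rubber mat in working order, from left to right as seen from the robot the coarse one (the big thick block), the medium one (the thinner block) and the finishing stone on its wooden base, side by side along the ribs, with the medium one in the middle of the mat, all centred between the mat's near and far edges, and a two-finger gap (about 40 mm) between neighbours. Then put the little dressing stone flat on top of the finishing stone, in its middle, and lay the closed shears flat on the middle of the wooden board, along its length. The stones chip, so set them down rather than drop them, and leave the steel dish and the screw tin where they are.

Things in the scene. Friction and masses are not known exactly. Their poses are not given: they have to be found in the camera images.
- mat: Black ribbed rubber mat fixed flat on the bench, 180 x 320 mm and 4 mm thick. Origin: centre of its underside, so its top is at z = 4 mm. x runs along the short side, parallel to the ribs, roughly away from the robot; y along the long side to the robot's left; it lies turned by up to 0.2 rad.
- board: Low plain wooden board fixed on the bench, 200 mm long, 80 mm wide, 12 mm thick, at the left or the right of the mat (an open yellow card box, 42 mm high, is on the opposite side). Origin: centre of its underside; top at z = 12 mm; x along its length, away from the robot.
- coarse: Coarse sharpening stone: the largest plain grey block, 140 x 55 x 40 mm, about 0.6 kg. Origin: centre of its underside; x along its length, y across its width, z up.
- medium: Medium sharpening stone: the smaller, thinner plain grey block, 115 x 45 x 22 mm, about 0.25 kg. Origin: centre of its underside; x along its length, y across its width, z up.
- finishing: Finishing stone, glued on its wooden base, about 0.27 kg. Base 135 x 60 mm, with two cross feet 8 mm high under a 10 mm plate; on it the stone, 110 x 45 x 15 mm, centred, its sides free from z = 18 mm to its top at z = 33 mm. Origin: centre of the base's underside (bottom of the feet); x along its length, y across, z up.
- nagura: Dressing stone (nagura): little grey block, 45 x 25 x 20 mm, 0.05 kg, standing behind the mat. Origin: centre of its underside; x along its length, y across its 25 mm width, z up.
- shears: Closed steel shears lying flat, 170 mm long, 0.14 kg, 60 mm wide over the two finger rings. Origin: on the underside at the middle of the length, under the joint; x along the length towards the points, z up. The joint is a steel block 44 mm long (x from -22 to 22 mm), 18 mm wide in y and 10 mm high, with a flat screw head 3 mm proud at x = 8 mm: grip it across y there. Balance point about 10 mm behind the origin.
- dish: Round open steel dish, 60 mm across, 24 mm high, behind the mat; to be left where it is. Origin: centre of its underside.
- screw_tin: Small closed round steel tin with a brass cap, 42 mm across, 48 mm high, behind the mat; to be left where it is. Origin: centre of its underside.
Not all that is in view belongs to the job. Leave any pink, purple or turquoise look-alike of the coarse alone.

How it is judged:
At the end, for the whole second after the job is handed in: On the mat from left: coarse, medium, finishing, flat, within 15 mm of its centre line, 0.17 rad of the ribs; medium within 15 mm of its middle; gaps 25 to 57 mm. Dressing stone flat on the finishing one, shears flat along the board (0.17 rad), each within 15 mm of the middle. All at rest (x of coarse in the frame of mat between -0.015 and 0.015 m and z of coarse in the frame of mat between 0 and 0.01 m and angle between the x axis of each of coarse, medium, finishing and the x axis of mat, either way round below 0.17 rad and x of medium in the frame of mat between -0.015 and 0.015 m and z of medium in the frame of mat between 0 and 0.01 m and x of finishing in the frame of mat between -0.015 and 0.015 m and z of finishing in the frame of mat between 0 and 0.01 m and y of medium in the frame of mat between -0.015 and 0.015 m and y of coarse in the frame of mat above 0.05 m and horizontal distance between coarse and medium between 0.075 and 0.107 m and y of finishing in the frame of mat below -0.05 m and horizontal distance between finishing and medium between 0.0775 and 0.1095 m and horizontal distance between nagura and finishing below 0.015 m and z of nagura in the frame of finishing between 0.028 and 0.038 m and x of shears in the frame of board between -0.015 and 0.015 m and y of shears in the frame of board between -0.015 and 0.015 m and z of shears in the frame of board between 0.008 and 0.017 m and angle between the x axis of shears and the x axis of board, either way round below 0.17 rad and angle between each of coarse, medium, finishing, nagura, shears's own z axis and vertical below 0.12 rad and linear speed of each of coarse, medium, finishing, nagura, shears below 0.02 m/s and angular speed of each of coarse, medium, finishing, nagura, shears below 0.2 rad/s); the robot touches nothing.
It fails at once if the steel dish is shifted by more than 25 mm (distance of dish from where it was at the start of the episode above 0.025 m).
It fails at once if the screw tin is shifted by more than 25 mm (distance of screw_tin from where it was at the start of the episode above 0.025 m).
It fails at once if a stone is dropped or knocked: faster than 0.6 m/s while nothing grips it ((linear speed of coarse above 0.6 m/s and contact force between coarse and the fingers below 0.1 N and contact force between coarse and the arm below 0.1 N) or (linear speed of medium above 0.6 m/s and contact force between medium and the fingers below 0.1 N and contact force between medium and the arm below 0.1 N) or (linear speed of finishing above 0.6 m/s and contact force between finishing and the fingers below 0.1 N and contact force between finishing and the arm below 0.1 N) or (linear speed of nagura above 0.6 m/s and contact force between nagura and the fingers below 0.1 N and contact force between nagura and the arm below 0.1 N)).
It also fails if it takes over 120 s, if anything falls off the work surface, if the arm or the gripper's body presses on something with over 40 N, if the wrist force passes 120 N, or if a joint passes its speed limit or range.

## Working session

There is one attempt and no reset: what is moved stays moved. The work goes in short steps, each a Python script; the robot and the scene stay as the last script left them, time stands still between calls to the robot, and variables do not carry over. Pictures are saved under pics/ and viewed, at most 14 in all, crops included, and the job is handed in when it is done.

```bash
mkdir -p pics; python3 - <<'E'
from workcell import manip
import cv2,numpy as np
for n in("scene","top"):
    f=manip.grab_frame(n); cv2.imwrite(f"pics/{n}0.png",f["frame"]); np.savez(f"{n}0.npz",**f)
    print(n,f["fov_y"],f["cx"],f["cy"],f["D"],f["rvec"],f["tvec"],(f["range_z"]>0).mean())
o=manip.get_obs();print(o["time_s"],o["tcp_pos"],o["eef_rot"],o["finger_gap"])
E
```

```text
scene 49.67226675959273 278.41482329441357 208.48311438340716 [-0.05136159  0.          0.          0.          0.        ] [ 2.11641477  0.61137341 -0.3245639 ] [-0.39781819 -0.09932214  1.46826272] 0.9960204081632653
top 43.038104342643464 272.7042368980896 210.7732661274726 [0.02013099 0.         0.         0.         0.        ] [ 2.12803077 -2.13546343  0.15153466] [0.03295932 0.47358984 1.28439869] 0.9961479591836735
0.1 [0.12746849 0.56020786 0.23052712] [-3.50785936e-01 -3.12154710e+00  2.52520439e-03] 0.0855502040477149
```

View pics/top0.png

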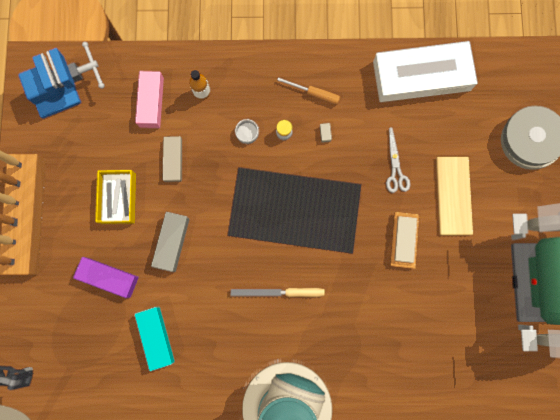

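View pics/scene0.png

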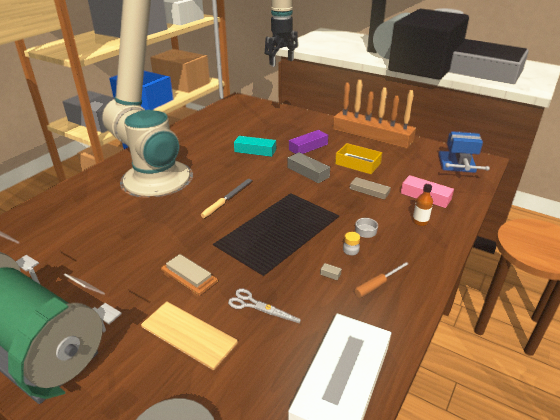

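The top view shows the robot at the bottom, with x up and y to the left. Candidates for the coarse stone:
- Grey block at (170,242), the largest grey.
- Smaller grey block at (172,159), which is the medium.
- Pink (149,100), purple (105,278) and turquoise (154,338), which are look-alikes to leave alone.

The other items:
- Finishing stone: (404,240)
- Nagura: (325,132)
- Shears: (398,165)
- Board: (455,195)
- Mat: (295,210)
- Dish: (247,131)
- Tin: (284,130)

I choose (170,242) as the coarse stone and will check it in a crop while measuring.

```bash
cat > h.py <<'E'
import cv2,numpy as np
from scipy.spatial.transform import Rotation as R
def cam(f):
    fl=210/np.tan(np.radians(float(f["fov_y"]))/2)
    return np.array([[fl,0,float(f["cx"])],[0,fl,float(f["cy"])],[0,0,1.]]),np.asarray(f["D"],float)
def pose(f,obs=None):  # camera->world R,t
    if "rvec" in f:
        Rw=R.from_rotvec(np.ravel(f["rvec"])).as_matrix(); return Rw.T,-Rw.T@np.ravel(f["tvec"])
    T=np.eye(4);T[:3,:3]=R.from_rotvec(obs["eef_rot"]).as_matrix();T[:3,3]=obs["tcp_pos"]
    T=T@f["hand_eye"]; return T[:3,:3],T[:3,3]
def rays(f,uv,obs=None):
    K,D=cam(f);Rc,c=pose(f,obs)
    n=cv2.undistortPoints(np.asarray(uv,float).reshape(-1,1,2),K,D)[:,0]
    return np.c_[n,np.ones(len(n))]@Rc.T,c
def cast(f,uv,z,obs=None):
    d,c=rays(f,uv,obs); return (c+d*((z-c[2])/d[:,2])[:,None])[:,:2]
def cloud(f,obs=None):
    h,w=f["range_z"].shape;u,v=np.meshgrid(np.arange(w),np.arange(h))
    d,c=rays(f,np.c_[u.ravel(),v.ravel()],obs)
    return (c+d*f["range_z"].ravel()[:,None]).reshape(h,w,3)
def rect(f,mask,z,obs=None,seed=None):
    """largest (or seed) blob -> rect on plane z: centre, (long,short), yaw of long axis in (-pi/2,pi/2]"""
    n,l,s,_=cv2.connectedComponentsWithStats(mask.astype(np.uint8))
    k=l[seed[1],seed[0]] if seed is not None and l[seed[1],seed[0]] else 1+np.argmax(s[1:,4])
    c=max(cv2.findContours((l==k).astype(np.uint8),cv2.RETR_EXTERNAL,cv2.CHAIN_APPROX_NONE)[0],key=cv2.contourArea)[:,0]
    p=cast(f,c,z,obs); ce,(a,b),_=r=cv2.minAreaRect((p*1000).astype(np.float32))
    q=cv2.boxPoints(r);e=[q[1]-q[0],q[2]-q[1]];v=max(e,key=np.linalg.norm)
    y=np.arctan2(v[1],v[0]);y=(y+np.pi/2)%np.pi-np.pi/2
    return np.array(ce)/1000,(max(a,b),min(a,b)),y
E
python3 - <<'E'
from h import *
f=dict(np.load("top0.npz"));P=cloud(f);Z=P[...,2];print("table z",np.median(Z[300:320,230:250]))
S=cv2.cvtColor(f["frame"],cv2.COLOR_BGR2HSV)
for n,(s,z,lo) in dict(coarse=((170,242),.04,.03),medium=((172,159),.022,.014),finish=((404,240),.033,.026),nag=((325,132),.02,.012),board=((455,195),.012,.006),dish=((247,131),.024,.008),tin=((284,130),.048,.03),purple=((105,278),.04,.03),box=((100,197),.042,.03)).items():
    m=(Z>lo)&(Z<z+.015);print(n,Z[s[1],s[0]].round(4),*rect(f,m,z,seed=s))
m=(S[...,2]<60);print("mat",*rect(f,m,.004,seed=(295,210)),S[242,170],S[210,295])
m=(Z>.003)&(Z<.03);m[:120]=0;m[200:]=0;m[:,:380]=0;m[:,415:]=0;print("shears",*rect(f,m,.008))
# shears by colour
print(S[150,395],S[165,420],np.median(S[120:200,385:412].reshape(-1,3),0))
cv2.imwrite("pics/crop.png",np.hstack([cv2.resize(f["frame"][130:280,70:220],(390,390)),cv2.resize(f["frame"][110:260,340:490],(390,390))]))
E
```

```text
table z 0.0002195516119445351
coarse 0.0386 [0.39979837 0.28619983] (139.4891357421875, 57.308349609375) -0.23337209
medium 0.0214 [0.61427393 0.29035056] (116.13606262207031, 43.82642364501953) 0.02456081
finish 0.0334 [ 0.40290463 -0.29366599] (117.80115509033203, 46.295074462890625) -0.11206019
nag 0.0176 [ 0.68235065 -0.10337086] (45.29953384399414, 25.6469783782959) -0.0076093674
board 0.008 [ 0.51580145 -0.42603412] (197.7594451904297, 81.50847625732422) -0.0044088364
dish 0.0063 [ 0.51357281 -0.42236456] (195.9735870361328, 80.13482666015625) -0.0036367178
tin 0.0493 [0.68477869 0.00218857] (39.274314880371094, 35.359371185302734) -0.007352233
purple 0.0413 [0.31332504 0.44178265] (141.51055908203125, 55.06076431274414) 1.2185858
box 0.0265 [ 0.83775464 -0.35962424] (246.8808135986328, 124.82369232177734) -1.449947
mat [0.06753333 0.64139465] (47.183799743652344, 32.55336380004883) -1.3838724 [ 26  31 180] [20 12 63]
shears [ 0.60652539 -0.26854111] (174.8026885986328, 63.839202880859375) 0.29747546
[ 19  21 227] [ 14 174 155] [ 14. 171. 160.]
```

View pics/crop.png

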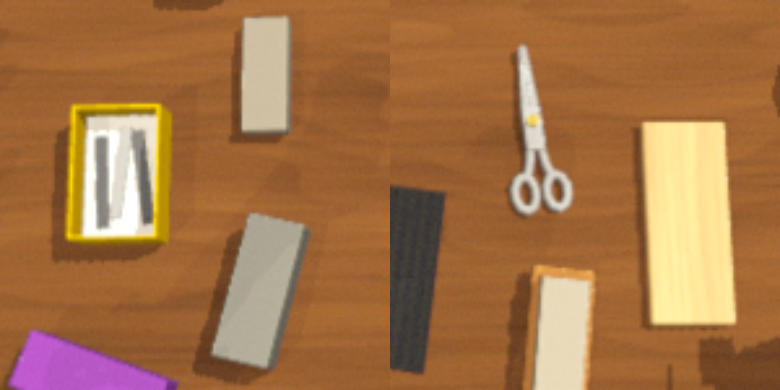

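The left half of the crop shows the large grey block at crop (258,290) with a thick side face. It measures 139x57 mm at z = 40, which fits the coarse stone. The medium above it measures 116x44. The right half shows the shears with points away from the robot, rings toward it and a yellow screw head. The mat and shears axis are still to be measured.

```bash
cat > r.py <<'E'
from workcell import manip
from h import *
def rot(a): return (R.from_euler("z",a)*R.from_euler("x",np.pi)).as_rotvec()
def best(yaw,p):  # half-turn choice nearest the middle of the last joint's range
    c=[(abs(q[5]),a) for a in (yaw,yaw+np.pi) if (q:=manip.ik(p,rot(a))) is not None]
    return min(c)[1]
def pick(xy,yaw,z,opening,hi=.15):
    p=[*xy,hi];a=best(yaw,p);manip.gripper_to(opening);manip.move_pose(p,rot(a))
    manip.line_to([*xy,z+.03],vel=.15);manip.line_to([*xy,z],vel=.06)
    manip.gripper_to(0.0);o=manip.get_obs();print("grip",o["finger_gap"],o["grasp_force"],o["tcp_pos"],o["time_s"])
    manip.line_to([*xy,z+.03],vel=.08);manip.line_to([*xy,hi],vel=.2)
def place(xy,yaw,z,opening,hi=.15):
    p=[*xy,hi];manip.move_pose(p,rot(best(yaw,p)))
    o=manip.get_obs();print("carried",o["finger_gap"],o["grasp_force"],o["wrist_force"])
    manip.line_to([*xy,z+.03],vel=.15);manip.line_to([*xy,z],vel=.03);manip.dwell(.2)
    print("down",manip.get_obs()["wrist_force"]);manip.gripper_to(opening);manip.dwell(.1)
    manip.line_to([*xy,z+.03],vel=.06);manip.line_to([*xy,hi],vel=.2);print("t",manip.get_obs()["time_s"])
E
python3 - <<'E'
from h import *
f=dict(np.load("top0.npz"));P=cloud(f)
S=cv2.cvtColor(f["frame"],cv2.COLOR_BGR2HSV)
m=((S[...,2]<100)&(S[...,1]<90)).astype(np.uint8);m=cv2.morphologyEx(m,cv2.MORPH_CLOSE,np.ones((5,5)))
ce,sz,y=rect(f,m,.004,seed=(295,210));print("mat",ce,sz,"x-yaw",(y%np.pi)-np.pi/2)
m=S[...,1]<110;b=np.zeros_like(m);b[120:200,380:415]=1;m&=b
v,u=np.nonzero(m);p=cast(f,np.c_[u,v],.005);print("rect",*rect(f,m,.005))
tip=p[p[:,0]>p[:,0].max()-.008].mean(0); r=p[p[:,0]<p[:,0].min()+.03];rc=(r[r[:,1].argmin()]+r[r[:,1].argmax()])/2
d=tip-rc;print("tip",tip,"rings",rc,"yaw",np.arctan2(d[1],d[0]),p[:,0].min(),p[:,0].max())
E
```

```text
mat [ 0.4820509  -0.02313208] (317.83941650390625, 177.4146270751953) x-yaw -0.14642167
rect [ 0.61117627 -0.29040674] (171.91409301757812, 60.88045883178711) -0.0350852
tip [ 0.69447886 -0.27442837] rings [ 0.54397694 -0.28804806] yaw 0.0902493067977159 0.5258523445990841 0.6977208324554005
```

```bash
cat >> r.py <<'E'
M=np.array([.4820,-.0231]);my=-.1464
def mat(x,y): return M+R.from_euler("z",my).as_matrix()[:2,:2]@[x,y]
E
python3 - <<'E'
from r import *
pick([.3998,.2862],-.2334,.008,.08)
place(mat(0,.090),my,.0135,.072)
pick([.6143,.2904],.0246,.002,.07)
place(mat(0,0),my,.0075,.062)
f=manip.grab_frame("top");cv2.imwrite("pics/t1.png",f["frame"]);np.savez("t1.npz",**f)
E
```

```text
grip 0.054249038934992694 65.25408267974854 [0.40078906 0.28711458 0.00881251] 3.7
carried 0.0538715952704095 64.19838309288025 [-0.21504243  0.32687525 -4.8254513 ]
down [ 0.79999449  0.58323099 -5.48757897]
t 9.8417
grip 0.04330339571015564 64.17902827262878 [0.61495486 0.29068112 0.00283755] 12.9917
carried 0.043519233692755475 63.461183309555054 [ 0.14733415  1.08034021 -1.53922458]
down [-0.03379891  1.17150854 -1.85696609]
t 20.6583
```

View pics/t1.png

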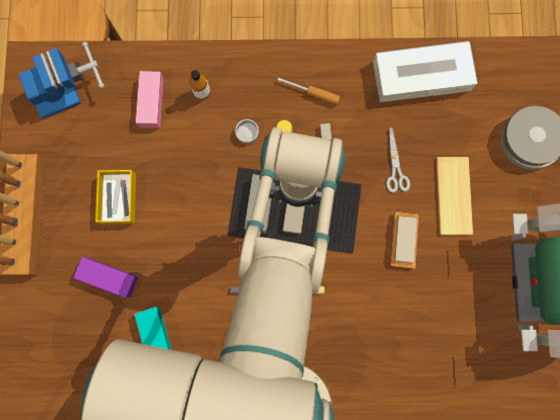

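The arm hides the right of the mat. The coarse stone at about (257,195) and the medium at about (293,218) are both on it. Next are the finishing stone and then a close wrist look at the shears.

```bash
python3 - <<'E'
from r import *
pick([.4029,-.2937],-.112,.021,.065)
place(mat(0,-.0935),my,.0255,.06)
p=[.60,-.285,.25];manip.move_pose(p,rot(best(.09,p)))
o=manip.get_obs();f=manip.grab_frame("wrist");cv2.imwrite("pics/w1.png",f["frame"]);np.savez("w1.npz",tcp_pos=o["tcp_pos"],eef_rot=o["eef_rot"],**f)
f=manip.grab_frame("top");cv2.imwrite("pics/t2.png",f["frame"]);np.savez("t2.npz",**f);print(o["time_s"])
E
```

```text
grip 0.043401991138139744 61.610201597213745 [ 0.40324452 -0.29424377  0.02176049] 23.7917
carried 0.043175915422762993 61.38070106506348 [-0.34084298  0.12392237 -3.00744397]
down [-3.0308697   0.70518259  5.56199266]
t 29.5583
30.5
```

View pics/w1.png

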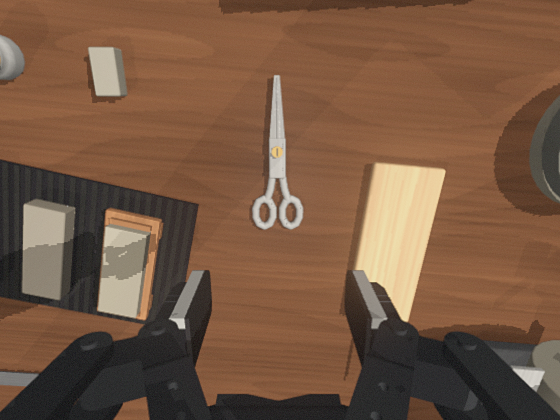

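View pics/t2.png

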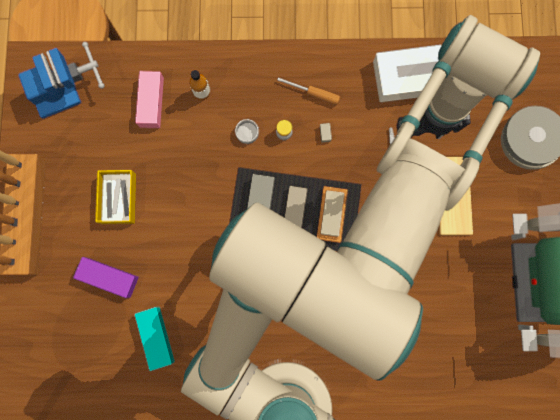

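The wrist view shows the shears with tip (277,77), screw (277,152) and rings at (264,212) and (291,212). The nagura is at (106,71) and the finishing stone at (125,270), flat on the mat. The board's far end is at (408,168).

```bash
python3 - <<'E'
from h import *
f=dict(np.load("w1.npz"));o=f
t,r1,r2=cast(f,[[277,77],[264,212],[291,212]],.003,o);s=cast(f,[[277,152]],.013,o)[0]
rc=(r1+r2)/2;d=t-rc;y=np.arctan2(d[1],d[0]);u=np.array([np.cos(y),np.sin(y)])
print("tip",t,"rings",rc,"yaw",y,"origin from screw",s-.008*u,"from tip",t-.085*u)
S=cv2.cvtColor(f["frame"],cv2.COLOR_BGR2HSV)
m=(S[...,1]<80)&(S[...,2]>90)
m2=m.copy();m2[:,:]=0;m2[40:110,80:140]=m[40:110,80:140]
Pz=cloud(f,o);Z=Pz[...,2]
print("nag",*rect(f,(Z>.014)&(Z<.03),.02,o,seed=(108,70)),Z[70,108])
print("fin",*rect(f,(Z>.03)&(Z<.05),.037,o,seed=(125,270)),Z[270,125])
print("fin base",*rect(f,(Z>.0145)&(Z<.05),.022,o,seed=(125,270)))
print("board z",Z[220,400]); 
t2=dict(np.load("t2.npz"));Z=cloud(t2)[...,2];print(*rect(t2,(Z>.011)&(Z<.03),.02,seed=(325,132)))
E
```

```text
tip [ 0.69465991 -0.273832  ] rings [ 0.54744614 -0.28735466] yaw 0.09160023943506808 origin from screw [ 0.61118645 -0.2812398 ] from tip [ 0.61001626 -0.28160714]
nag [ 0.68401715 -0.10559363] (44.64027404785156, 26.87322235107422) 0.078308225 0.021813394682842713
fin [ 0.47097256 -0.11695766] (113.24954223632812, 47.58846664428711) -0.14938438 0.038217335040281575
fin base [ 0.47071698 -0.11678094] (137.69400024414062, 62.25769805908203) -0.14679933
board z 0.01355701750817917
[ 0.68235065 -0.10336017] (45.299625396728516, 25.668338775634766) -0.0076110363
```

```bash
python3 - <<'E'
from r import *
pick([.6066,-.2818],.0915,.0015,.045)
place([.512,-.4265],-.004,.014,.045)
pick([.683,-.1042],.02,.003,.05)
place([.4708,-.1169],-.148,.041,.045)
manip.movej([1.226,.276,1.505,0,1.361,-.121])
f=manip.grab_frame("top");cv2.imwrite("pics/t3.png",f["frame"]);np.savez("t3.npz",**f);print(manip.get_obs()["time_s"])
Z=cloud(f)[...,2]
S=cv2.cvtColor(f["frame"],cv2.COLOR_BGR2HSV)
v=R.from_euler("z",-my).as_matrix()[:2,:2]
for n,(xy,z,lo) in dict(coarse=(mat(0,.09),.044,.034),medium=(mat(0,0),.026,.016),fin=((.471,-.117),.022,.0125),nag=((.471,-.117),.057,.047)).items():
    uv=cv2.projectPoints(np.array([[*xy,z]]),f["rvec"],f["tvec"],*cam(f))[0].ravel().round().astype(int)
    c,s,y=rect(f,(Z>lo)&(Z<z+.04),z,seed=tuple(uv));print(n,uv,v@(c-M),s,y-my,Z[uv[1],uv[0]])
E
```

```text
grip 0.016090195034052502 59.87603746255331 [ 0.60699352 -0.28202486  0.00217104] 33.3417
carried 0.016316680913631722 59.40765746389019 [ 0.01168099 -0.31903129 -1.58580281]
down [-0.79395659  0.78661122  2.04279773]
t 39.3667
grip 0.02358724642515495 57.84448215155862 [ 0.68358163 -0.10435774  0.00375223] 42.8833
carried 0.023800032690831575 57.589276424841955 [ 0.84996661  0.08637738 -0.86222089]
down [ 0.46511904  0.48412822 -0.55612468]
t 48.6583
51.4083
coarse [259 202] [-0.00145569  0.08964548] (140.91929626464844, 55.44981384277344) -0.003919691 0.042844891966887566
medium [294 208] [-2.34650146e-03 -2.26691567e-05] (115.6142807006836, 44.805274963378906) -0.004701823 0.027482403110749454
fin [332 213] [ 0.00025359 -0.09310161] (135.46656799316406, 60.38996505737305) -0.0015613735 0.06126446591445456
nag [333 210] [ 0.00121672 -0.09389164] (44.72415542602539, 24.35417938232422) 0.12500289 0.05622989952202895
```

View pics/t3.png

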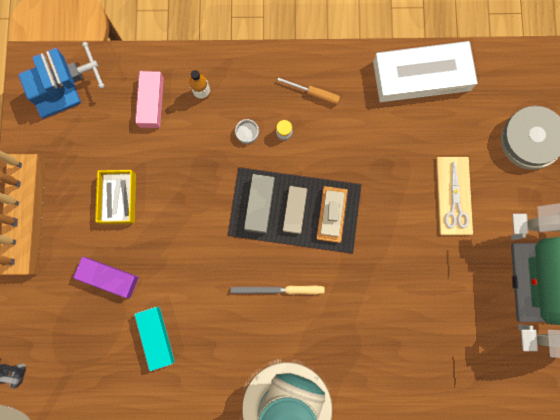

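The stones at (259,202), (294,208) and (332,213) are in order, each within 3 mm of its target. The nagura sits in the middle of the finishing stone. The shears lie along the board, spanning rows 163–229 against its centre at (455,195). The dish and tin haven't moved.

```bash
python3 -c "
from workcell import manip
print(manip.close_job())"
```

```text
the job is handed in; nothing more can be done
None
```

I handed the job in at about 51 s of robot time: the three stones are on the mat within 3 mm of their targets, the dressing stone is centred on the finishing stone, the shears lie along the middle of the board, and the dish and tin were not moved; the hand-in call returned no verdict.

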